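# Put the salvaged motors away with their like

### The arm

A 6-joint arm with a two-finger parallel gripper is mounted at the origin on the work surface. World frame = base frame: x ahead of the robot, y to its left, z up, the work surface at z = 0. Lengths are in m, angles in degrees, forces in N, time in s.
With the tool pointing down it reaches from about 0.375 to 0.9 m from the base axis. Payload 3.1 kg.
Tool frame: the origin (TCP) lies at the very end of the fingers, on their centre line; the grasp point (between the pads) lies 19 mm behind it; z points along the fingers, y is the line along which they close (so a half turn about z gives the same grasp; the last joint's range is limited). The gripper opens to 87 mm and grips with 3 to 60 N. Pads are 19 mm wide; open, the fingers measure 117 mm over their backs; the gripper's body (75 mm by 190 mm) begins 51 mm behind the grasp point.
Start: joints at [-79.383, 30.224, 82.088, -0, 67.689, -10.227], TCP at [0.222, -0.584, 0.223] pointing down, gripper open.
Joint ranges: [-176.69, 176.69], [-43.24, 126.21], [12.49, 139.97], [-82, 262], [0, 151.66], [-163.58, 163.58]. Speed limits (degrees/s): [159.86, 159.86, 180, 180, 180, 180].

### API

Orientations are given as [roll, pitch, yaw] about the fixed x, y, z axes, in that order (R = Rz(yaw) Ry(pitch) Rx(roll)).
In Python, from workcell import ctrl gives the robot as it stands. Calls block until the motion is done:
- ctrl.move_pose(position, orientation): joint-space move of the TCP to a pose.
- ctrl.line_to(position, frame=None, v=0.15, until_force=None): straight line of the TCP; frame=None keeps the orientation; v is the mean speed in m/s. With until_force (N) it stops when the force on the tool has changed by that much, and returns True; else False.
- ctrl.move_j(angles): joint-space move.
- ctrl.move_gripper(opening): finger opening in m; the grip force is fixed at half the most; returns when the fingers have stopped.
- ctrl.dwell(seconds).
- ctrl.inverse_kinematics(position, orientation): joint angles nearest the present ones, or None.
- ctrl.state(): the state.
- ctrl.snapshot(name): name is "side" or "top" or "wrist"; returns (picture, depth): 400x640x3 uint8, blue, green, red; 400x640 float32, m along the optical axis (not along the pixel's ray), 0 where there is no reading.
- ctrl.camera_model(name): a dict with "fx", "fy", "cx", "cy" (pixels), "extrinsics" (4x4, takes a point from world to camera coordinates); the wrist camera has in their place "mount" (4x4, takes a point from camera to tool coordinates, whose origin is the TCP and whose axes are the flange's). Camera axes: x right, y down, z forward; pixel columns grow to the right and rows downward; lengths in m; the calibration is good to about 2 mm. A picture is of the moment at which its call begins: read the wrist's pose just before it. camera_model takes no time and is no camera call.
A pose or a line that the arm cannot do raises ctrl.MotionError and nothing moves.
- ctrl.sign_off(): hands the job in; it is judged then, once.
Trained networks look in the newest picture that a camera, given by its name, has taken for a name from the list of things; names that differ only in an ending like _2 or _b are one class to them, and where a whole thing is asked for, a point or a joint stands for the part that bears it (a point fixed in the world has none). Each returns a list of dicts, best first, with "p" (0 to 1); they miss things now and then, are a little off and sometimes report something else, mostly with a low value. They report only what shows in the picture. A call takes as long as a camera call.
- ctrl.look_for(thing, camera): "rect" ([left, top, right, bottom] in pixels, round what is visible of it).
- ctrl.landmark_of(thing, camera): "position" ([column, row] in pixels: a listed point, or the origin of a listed thing).
The state is a dict: "time_s": time; "qpos": joint angles; "joint_velocities": joint speeds; "joint_torque": joint torques, N m; "ee_pos": TCP position; "orientation": TCP orientation; "force": force on the tool from outside, world axes, zero at the start; "wrist_torque": the same for the moment, N m; "gripper_width": finger opening in m; "grip_force": force on a finger pad.
Only numpy, scipy, OpenCV 4.12 (cv2) and the standard library are available. Lean on these libraries where they do the work, as an engineer would, in place of code of your own. Each camera call takes 0.05 s, during which the arm holds its last target. There are 200 camera calls.

### The job

Put the four salvaged motors that stand on the bench mat away in the red parts bins, each in the bin that already holds motors of its own shape and size. Stand each one on the bin's floor with its shaft up, set down gently and not dropped, and leave the heat sink and the transformer where they lie.

Things in the scene. Friction and masses are not known exactly. Their poses are not given: they have to be found in the camera images.
- motor_large: the large stepper motor: square body 57 x 57 mm, 41 mm tall, black with bare aluminium end caps, steel shaft (6 mm thick) standing 20 mm above the centre of its top; about 450 g. It stands on the bench mat (top 3 mm above the table) on its back, shaft up. Origin at the centre of its underside, z along the shaft, x and y square to its faces
- motor_medium: the medium stepper motor: square body 42 x 42 mm, 40 mm tall, black with bare aluminium end caps, steel shaft (5 mm thick) standing 20 mm above the centre of its top; about 280 g. It stands on the bench mat (top 3 mm above the table) on its back, shaft up. Origin at the centre of its underside, z along the shaft, x and y square to its faces
- motor_small: the small stepper motor: square body 28 x 28 mm, 32 mm tall, black with bare aluminium end caps, steel shaft (5 mm thick) standing 16 mm above the centre of its top; about 110 g. It stands on the bench mat (top 3 mm above the table) on its back, shaft up. Origin at the centre of its underside, z along the shaft, x and y square to its faces
- motor_round: the round gear motor: upright metal cylinder 37 mm across, 50 mm tall, steel shaft (6 mm thick) standing 16 mm above its top, 7 mm off centre towards its x; about 210 g. It stands on the bench mat (top 3 mm above the table) on its back, shaft up. Origin at the centre of its underside, z along the shaft
- bin_large: red open bin, fixed, 180 mm long (x) by 132 wide (y), walls and floor 3 thick; 55 high, but front wall (-x, robot side) and first 30 mm of the sides 24 high. All bins look alike; this one holds two fixed motors like motor_large side by side at its back (tips 64 mm up). Free floor from x = -87 to +28 mm, its middle about 30 mm in front of the origin. Origin: centre of underside
- bin_medium: red open bin, fixed, 180 mm long (x) by 132 wide (y), walls and floor 3 thick; 55 high, but front wall (-x, robot side) and first 30 mm of the sides 24 high. All bins look alike; this one holds two fixed motors like motor_medium side by side at its back (tips 63 mm up). Free floor from x = -87 to +43 mm, its middle about 30 mm in front of the origin. Origin: centre of underside
- bin_small: red open bin, fixed, 180 mm long (x) by 132 wide (y), walls and floor 3 thick; 55 high, but front wall (-x, robot side) and first 30 mm of the sides 24 high. All bins look alike; this one holds two fixed motors like motor_small side by side at its back (tips 51 mm up). Free floor from x = -87 to +57 mm, its middle about 30 mm in front of the origin. Origin: centre of underside
- bin_round: red open bin, fixed, 180 mm long (x) by 132 wide (y), walls and floor 3 thick; 55 high, but front wall (-x, robot side) and first 30 mm of the sides 24 high. All bins look alike; this one holds two fixed motors like motor_round side by side at its back (tips 69 mm up). Free floor from x = -87 to +48 mm, its middle about 30 mm in front of the origin. Origin: centre of underside
- heat_sink: bystander: finned aluminium heat sink, 45 x 40 mm and 28 mm tall, loose on the mat. Origin at the centre of its underside, z up
- transformer: bystander: small mains transformer, laminated steel core with an amber coil, 48 x 38 mm and 40 mm tall, loose on the mat. Origin at the centre of its underside, z up

How it is judged (in metres and radians):
At the end, for the whole second after the job is handed in: Each of the four motors stands at rest on the floor of the bin that holds its own sort: inside the bin's walls, underside within 5 mm of the bin's floor, shaft within 0.15 rad of vertical (x of motor_large in the frame of bin_large between -0.087 and 0.06 m and y of motor_large in the frame of bin_large between -0.063 and 0.063 m and z of motor_large in the frame of bin_large below 0.008 m and angle between each of motor_large, motor_medium, motor_small, motor_round's own z axis and vertical below 0.15 rad and linear speed of each of motor_large, motor_medium, motor_small, motor_round below 0.02 m/s and angular speed of each of motor_large, motor_medium, motor_small, motor_round below 0.2 rad/s and x of motor_medium in the frame of bin_medium between -0.087 and 0.06 m and y of motor_medium in the frame of bin_medium between -0.063 and 0.063 m and z of motor_medium in the frame of bin_medium below 0.008 m and x of motor_small in the frame of bin_small between -0.087 and 0.06 m and y of motor_small in the frame of bin_small between -0.063 and 0.063 m and z of motor_small in the frame of bin_small below 0.008 m and x of motor_round in the frame of bin_round between -0.087 and 0.06 m and y of motor_round in the frame of bin_round between -0.063 and 0.063 m and z of motor_round in the frame of bin_round below 0.008 m); the robot touches nothing.
It fails at once if a motor is dropped or thrown (out of the gripper and faster than 0.6 m/s, a fall of some 18 mm) ((linear speed of motor_large above 0.6 m/s and contact force between the fingers and motor_large below 0.05 N) or (linear speed of motor_medium above 0.6 m/s and contact force between the fingers and motor_medium below 0.05 N) or (linear speed of motor_small above 0.6 m/s and contact force between the fingers and motor_small below 0.05 N) or (linear speed of motor_round above 0.6 m/s and contact force between the fingers and motor_round below 0.05 N)).
It fails at once if the heat sink is shifted by more than 25 mm (distance of heat_sink from where it was at the start of the episode above 0.025 m).
It fails at once if the transformer is shifted by more than 25 mm (distance of transformer from where it was at the start of the episode above 0.025 m).
It also fails if it takes over 102 s, if anything falls off the work surface, if the arm or the gripper's body presses on something with over 40 N, if the wrist force passes 120 N, or if a joint passes its speed limit or range.

## Working session

There is one attempt and no reset: what is moved stays moved. The work goes in short steps, each a Python script; the robot and the scene stay as the last script left them, time stands still between calls to the robot, and variables do not carry over. Pictures are saved under pics/ and viewed, at most 14 in all, crops included, and the job is handed in when it is done.

```bash
mkdir -p pics; python3 - <<'E'
from workcell import ctrl
import cv2,numpy as np
for c in("top","side"):
    p,d=ctrl.snapshot(c); cv2.imwrite(f"pics/{c}.png",p); np.save(f"pics/{c}_d.npy",d)
    m=ctrl.camera_model(c); print(c,{k:np.round(v,3).tolist() for k,v in m.items()})
    for t in "motor_large motor_medium motor_small motor_round bin_large bin_medium bin_small bin_round heat_sink transformer".split():
        print(t,[(np.round(r["rect"]).tolist(),round(r["p"],2)) for r in ctrl.look_for(t,c)][:5])
print(ctrl.state()["time_s"], ctrl.camera_model("wrist"))
E
```

```text
top {'fx': 391.938, 'fy': 391.938, 'cx': 320.14, 'cy': 199.222, 'extrinsics': [[-0.001, -1.0, -0.016, -0.006], [-0.986, 0.003, -0.165, 0.506], [0.165, 0.016, -0.986, 0.783], [0.0, 0.0, 0.0, 1.0]]}
motor_large [([332.0, 215.0, 358.0, 250.0], 0.94)]
motor_medium [([276.0, 205.0, 301.0, 233.0], 0.81)]
motor_small [([394.0, 232.0, 412.0, 254.0], 0.6)]
motor_round [([435.0, 256.0, 461.0, 277.0], 0.88)]
bin_large [([319.0, 80.0, 387.0, 172.0], 0.96)]
bin_medium [([186.0, 86.0, 250.0, 171.0], 0.77)]
bin_small [([385.0, 92.0, 458.0, 175.0], 0.62)]
bin_round [([250.0, 86.0, 317.0, 175.0], 0.93)]
heat_sink [([178.0, 253.0, 208.0, 282.0], 0.56)]
transformer [([220.0, 230.0, 247.0, 254.0], 0.91), ([180.0, 250.0, 210.0, 285.0], 0.49)]
side {'fx': 389.923, 'fy': 389.923, 'cx': 319.972, 'cy': 195.128, 'extrinsics': [[-0.916, -0.402, 0.019, 0.461], [-0.248, 0.529, -0.811, 0.158], [0.316, -0.748, -0.584, 0.687], [0.0, 0.0, 0.0, 1.0]]}
motor_large [([340.0, 179.0, 373.0, 213.0], 0.97), ([403.0, 144.0, 421.0, 168.0], 0.26), ([115.0, 196.0, 251.0, 291.0], 0.2)]
motor_medium [([305.0, 206.0, 337.0, 242.0
[... 198 characters left out ...]
in_medium [([119.0, 199.0, 250.0, 292.0], 0.64)]
bin_small [([258.0, 114.0, 340.0, 170.0], 0.6)]
bin_round [([181.0, 165.0, 288.0, 241.0], 0.86)]
heat_sink [([315.0, 302.0, 352.0, 343.0], 0.73)]
transformer [([309.0, 254.0, 336.0, 289.0], 0.9)]
1.1 {'fx': 333.8086476429563, 'fy': 333.8086476429563, 'cx': 317.7077005685869, 'cy': 201.7412080499619, 'mount': array([[ 6.47871058e-04, -9.54547652e-01, -2.98057645e-01,
         8.31022089e-02],
       [ 9.99998967e-01,  1.00086682e-03, -1.03169535e-03,
        -1.86551529e-06],
       [ 1.28311839e-03, -2.98056669e-01,  9.54547315e-01,
        -1.61000701e-01],
       [ 0.00000000e+00,  0.00000000e+00,  0.00000000e+00,
         1.00000000e+00]])}
```

View pics/top.png

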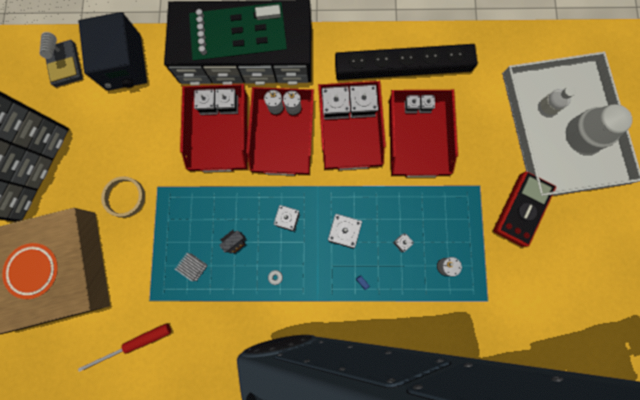

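View pics/side.png

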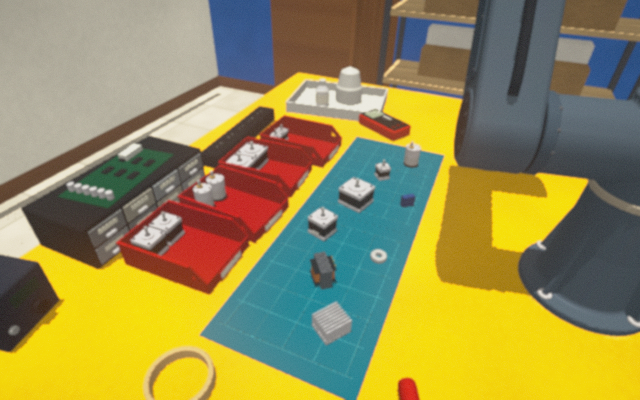

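The top view shows the bins from left to right as medium (216,128), round (283,130), large (352,125) and small (423,132). The motors are medium (287,217), large (345,231), small (403,242) and round (450,267). The heat sink is at (190,267) and the transformer at (233,241). The side view agrees. Next I'll turn these pixels into world positions.

```bash
cat > h.py <<'E'
import numpy as np,cv2
from workcell import ctrl
def cloud(m,d,T):  # T camera->world
    v,u=np.mgrid[:400,:640]
    P=np.stack([(u-m["cx"])/m["fx"]*d,(v-m["cy"])/m["fy"]*d,d,np.ones_like(d)],-1)@T.T
    P[d<=0]=np.nan
    return P[...,:3]
def top_face(P,rect,z,tol=.006,g=4):
    l,t,r,b=[int(round(x)) for x in rect]
    Q=P[max(t-g,0):b+g,max(l-g,0):r+g].reshape(-1,3); Q=Q[np.abs(Q[:,2]-z)<tol]
    (cx,cy),(w,h),a=cv2.minAreaRect((Q[:,:2]*1000).astype(np.float32))
    return dict(c=np.round([cx,cy],1),size=np.round([w,h],1),ang=round(a,1),n=len(Q),z=round(float(np.median(Q[:,2])),4))
H=dict(large=.044,medium=.043,small=.035,round=.053)
E
python3 - <<'E'
from h import *
m=ctrl.camera_model("top"); T=np.linalg.inv(m["extrinsics"]); d=np.load("pics/top_d.npy"); im=cv2.imread("pics/top.png").astype(int)
P=cloud(m,d,T); print(T[:3,3])
R=dict(large=[332,215,358,250],medium=[276,205,301,233],small=[394,232,412,254],round=[435,256,461,277])
for k in R: print(k,top_face(P,R[k],H[k]))
for k,z,r in(("sink",.031,[178,253,208,282]),("trafo",.04,[220,230,247,254])): print(k,top_face(P,r,z,.012))
B=dict(large=[319,80,387,172],medium=[180,84,250,171],small=[387,88,460,177],round=[250,86,317,175])
red=(im[...,2]>80)&(im[...,1]<60)&(im[...,0]<60)
for k,(l,t,r,b) in B.items():
    s=(slice(t,b+3),slice(l,r)); Q=P[s][red[s]]
    hi=Q[(Q[:,2]>.045)&(Q[:,2]<.065)]; fl=Q[np.abs(Q[:,2]-.003)<.006]
    for n,q in(("rim",hi),("floor",fl),("all",Q[np.isfinite(Q[:,0])])):
        print(k,n,len(q),np.round(np.percentile(q,[1,99],axis=0)*1000).tolist(),[np.round(x,1) for x in cv2.minAreaRect((q[:,:2]*1000).astype(np.float32))])
E
```

```text
[ 0.36959768 -0.0199977   0.85594902]
large {'c': array([440. , -58.1]), 'size': array([56.9, 56.8]), 'ang': 74.2, 'n': 742, 'z': 0.0425}
medium {'c': array([467.9,  64.6]), 'size': array([42. , 41.7]), 'ang': 73.6, 'n': 395, 'z': 0.0416}
small {'c': array([ 416., -182.]), 'size': array([27.8, 27.4]), 'ang': 44.1, 'n': 179, 'z': 0.0333}
round {'c': array([ 366.2, -272.8]), 'size': array([36.7, 33.9]), 'ang': 89.7, 'n': 254, 'z': 0.0507}
sink {'c': array([365.6, 267. ]), 'size': array([45.4, 40. ]), 'ang': 56.0, 'n': 325, 'z': 0.0277}
trafo {'c': array([418.1, 178.3]), 'size': array([38.3, 48.4]), 'ang': 39.5, 'n': 377, 'z': 0.04}
large rim 338 [[606.0, -143.0, 45.0], [765.0, -4.0, 56.0]] [array([683.9, -73.9]), array([159.1, 133.2]), np.float64(3.3)]
large floor 2608 [[592.0, -139.0, -2.0], [706.0, -13.0, 5.0]] [array([672.1, -75.7]), array([178.4, 126. ]), np.float64(3.0)]
large all 3157 [[582.0, -142.0, -2.0], [762.0, -7.0, 55.0]] [array([685.4, -74. ]), array([211.4, 133.2]), np.float64(3.2)]
medium rim 501 [[601.0, 145.0, 48.0], [760.0, 295.0, 56.0]] [array([676.7, 220.1]), array
[... 343 characters left out ...]
0]] [array([ 664.9, -228.3]), array([159.8, 135.5]), np.float64(0.0)]
small floor 3362 [[574.0, -292.0, -3.0], [736.0, -176.0, 5.0]] [array([ 653.2, -228.4]), array([129.8, 179.9]), np.float64(89.8)]
small all 4005 [[565.0, -294.0, -3.0], [743.0, -162.0, 54.0]] [array([ 653.4, -228.2]), array([135.3, 183. ]), np.float64(89.8)]
round rim 333 [[591.0, 11.0, 47.0], [754.0, 145.0, 56.0]] [array([671.5,  79. ]), array([137.5, 159.1]), np.float64(86.5)]
round floor 3352 [[579.0, 19.0, -2.0], [744.0, 142.0, 5.0]] [array([673.8,  80.1]), array([123.5, 206.6]), np.float64(87.2)]
round all 3874 [[570.0, 13.0, -2.0], [750.0, 144.0, 55.0]] [array([672.5,  79. ]), array([136.6, 209.3]), np.float64(87.3)]
```

```bash
cat >> h.py <<'E'
from scipy.spatial.transform import Rotation as Rn
B=dict(large=(.642,-.075,3),medium=(.639,.225,1),small=(.624,-.228,0),round=(.630,.080,-3))
W=dict(large=.057,medium=.042,small=.028,round=.037)
G=.010
def look(k,xy):
    """wrist view -> motor top centre and yaw (mm, deg)"""
    s=ctrl.state(); E=np.eye(4); E[:3,:3]=Rn.from_euler("xyz",s["orientation"],degrees=True).as_matrix(); E[:3,3]=s["ee_pos"]
    p,d=ctrl.snapshot("wrist"); cv2.imwrite(f"pics/w_{k}.png",p)
    m=ctrl.camera_model("wrist"); P=cloud(m,d,E@m["mount"])
    P[~(np.hypot(P[...,0]-xy[0],P[...,1]-xy[1])<.05)]=np.nan
    return top_face(P,[0,0,640,400],H[k],.005)
def run(k,x,y,yaw):
    ctrl.move_pose([x-.03,y,.17],[180,0,yaw]); f=look(k,(x,y)); print(k,f)
    c=f["c"]/1000
    assert np.hypot(c[0]-x,c[1]-y)<.012 and abs(f["size"].max()/1000-W[k])<.006
    if k!="round": yaw+=(f["ang"]-yaw+45)%90-45
    ctrl.move_gripper(.087)
    ctrl.move_pose([*c,.10],[180,0,yaw]); print("hit",ctrl.line_to([*c,G],v=.12,until_force=10))
    ctrl.move_gripper(W[k]-.015 if k!="small" else .01)
    s=ctrl.state(); print("grip",s["gripper_width"],s["grip_force"],s["ee_pos"])
    g=s["ee_pos"][2]; ctrl.line_to([*c,.16],v=.15)
    bx,by,bw=B[k]; ctrl.move_pose([bx,by,.15],[180,0,bw])
    s=ctrl.state(); print("held",s["gripper_width"],s["force"]); assert s["gripper_width"]>W[k]-.006
    ctrl.line_to([bx,by,g+.012],v=.15); print("touch",ctrl.line_to([bx,by,g-.001],v=.025,until_force=4))
    print(ctrl.state()["ee_pos"]); ctrl.dwell(.2)
    ctrl.move_gripper(W[k]+.02); ctrl.line_to([bx,by,.15],v=.2); print("t",ctrl.state()["time_s"])
E
python3 - <<'E'
from h import *
print(ctrl.state()["orientation"])
for a in((.44,-.058,-16),(.642,-.075,3),(.639,.225,1),(.366,-.273,0),(.366,-.273,-37)):
    print(ctrl.inverse_kinematics([a[0],a[1],.17],[180,0,a[2]]))
run("large",.44,-.058,-15.8)
E
```

```text
[-1.79995631e+02  6.58673151e-04  2.08433533e+01]
[-2.19933013e+01  2.13548173e+01  1.10505795e+02 -2.54444375e-14
  4.81393875e+01  8.40066987e+01]
[-1.65516109e+01  3.52257110e+01  8.16924374e+01 -2.54444375e-14
  6.30818516e+01  7.04483891e+01]
[ 9.96747068e+00  3.75257303e+01  7.67535164e+01 -2.54444375e-14
  6.57207533e+01  9.89674707e+01]
[-5.07889154e+01  2.22040127e+01  1.08807320e+02 -2.54444375e-14
  4.89886674e+01  3.92110846e+01]
[-5.07889154e+01  2.22040127e+01  1.08807320e+02 -2.54444375e-14
  4.89886674e+01  7.62110846e+01]
large {'c': array([443. , -57.2]), 'size': array([57. , 56.6]), 'ang': 74.0, 'n': 4137, 'z': 0.0433}
hit False
grip 0.05669962078552949 29.999948241747916 [ 0.44309416 -0.05734256  0.01014993]
held 0.056585924141930546 [-0.1299746  -0.86531248 -4.14446526]
touch True
[ 0.64195906 -0.07495923  0.01013107]
t 10.525
```

```bash
python3 - <<'E'
from h import *
run("medium",.470,.065,-16.4)
run("small",.418,-.181,44)
run("round",.368,-.272,-37)
s=ctrl.inverse_kinematics([.45,-.1,.3],[180,0,0]); ctrl.move_j(s)
p,d=ctrl.snapshot("top"); 
m=ctrl.camera_model("top"); P=cloud(m,d,np.linalg.inv(m["extrinsics"]))
P2=P.copy()
for k,(x,y,w) in B.items():
    Q=P.copy(); Q[~(np.hypot(P[...,0]-x,P[...,1]-y)<.05)]=np.nan; print(k,top_face(Q,[0,0,640,400],H[k],.006))
cv2.imwrite("pics/top2.png",cv2.resize(p[60:300,140:500],None,fx=2,fy=2)); print(ctrl.state()["time_s"])
E
```

```text
medium {'c': array([471.1,  65.7]), 'size': array([42., 41.]), 'ang': 73.4, 'n': 2176, 'z': 0.042}
hit False
grip 0.04152263873203817 29.999653338454664 [0.47100846 0.06562271 0.00998167]
held 0.041797715108292686 [-0.40832039 -0.41517571 -2.92106028]
touch True
[0.63901939 0.22504971 0.00998798]
t 19.5083
small {'c': array([ 418.8, -180.7]), 'size': array([27.7, 28.1]), 'ang': 43.0, 'n': 900, 'z': 0.0342}
hit False
grip 0.028045253757949876 29.998361240141094 [ 0.41881425 -0.18071805  0.00995089]
held 0.027682311843839676 [-0.1193916  -0.2453635  -0.82869015]
touch True
[ 0.62400228 -0.22794944  0.00994213]
t 29.575
round {'c': array([ 368.7, -272.3]), 'size': array([36.3, 36. ]), 'ang': 9.5, 'n': 1369, 'z': 0.0519}
hit False
grip 0.036453911397394144 29.999967352487147 [ 0.36870156 -0.27230999  0.00995889]
held 0.03625419970429959 [-0.26421016 -0.36419868 -2.75980792]
touch True
[0.6299799  0.08005057 0.01002054]
t 39.85
large {'c': array([638.2, -62.2]), 'size': array([57.3, 30.7]), 'ang': 3.2, 'n': 209, 'z': 0.0426}
medium {'c': array([635.3, 224.7]), 'size': array([42.2, 41.4]), 'ang': 90.0, 'n': 351, 'z': 0.0418}
small {'c': array([0., 0.]), 'size': array([0., 0.]), 'ang': 0.0, 'n': 0, 'z': nan}
round {'c': array([627.2,  79.1]), 'size': array([35.2, 34.6]), 'ang': 0.2, 'n': 221, 'z': 0.0512}
41.0333
  return _methods._mean(a, axis=axis, dtype=dtype,
  ret = ret.dtype.type(ret / rcount)
```

View pics/top2.png

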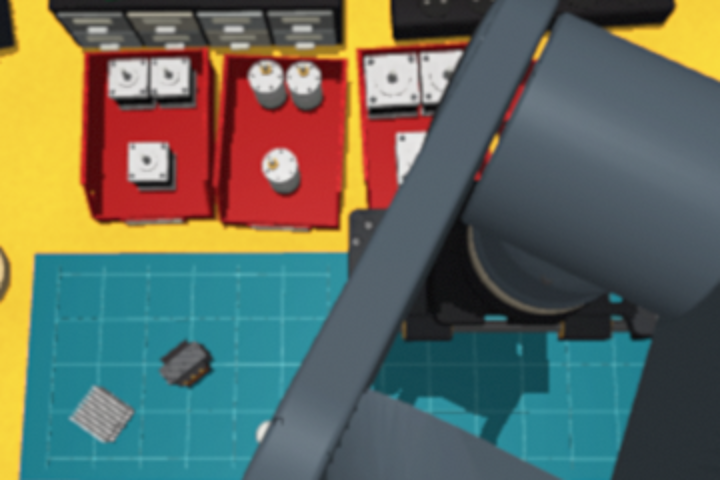

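The picture shows the medium motor (crop 148,160) and the round motor (280,165) standing in their bins. The arm hides the large and small ones, so I'll move it aside and check those.

```bash
python3 - <<'E'
from h import *
ctrl.move_j([-79.383,30.224,82.088,0,67.689,-10.227])
p,d=ctrl.snapshot("top"); m=ctrl.camera_model("top"); P=cloud(m,d,np.linalg.inv(m["extrinsics"]))
for k,(x,y,w) in B.items():
    Q=P.copy(); Q[~(np.hypot(P[...,0]-x,P[...,1]-y)<.05)]=np.nan; print(k,top_face(Q,[0,0,640,400],H[k],.006))
cv2.imwrite("pics/top3.png",cv2.resize(p[60:300,140:500],None,fx=2,fy=2)); print(ctrl.state()["time_s"])
E
```

```text
large {'c': array([638.7, -75.6]), 'size': array([57.5, 56.9]), 'ang': 3.5, 'n': 651, 'z': 0.0427}
medium {'c': array([635.7, 223.9]), 'size': array([42. , 41.9]), 'ang': 0.6, 'n': 349, 'z': 0.0416}
small {'c': array([ 619.5, -227.1]), 'size': array([27.6, 27.6]), 'ang': 88.5, 'n': 161, 'z': 0.0332}
round {'c': array([627.3,  79. ]), 'size': array([34.3, 35.7]), 'ang': 89.7, 'n': 219, 'z': 0.0513}
43.0333
```

View pics/top3.png

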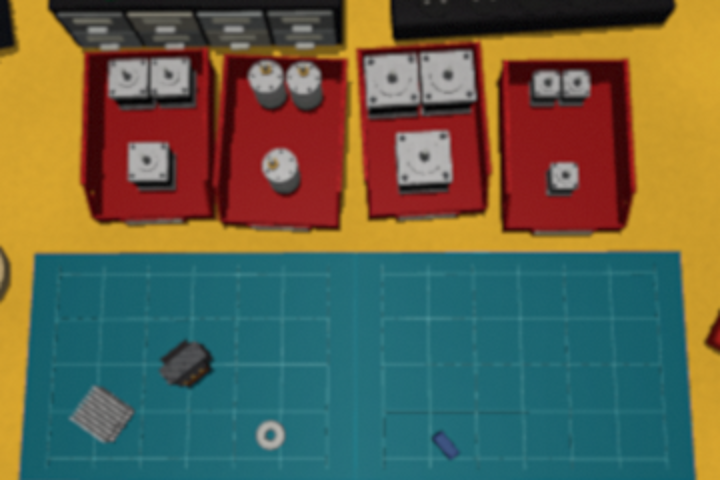

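All four motors stand upright in the right bins: medium (148,160), round (280,165), large (424,157) and small (564,177). The heat sink and transformer haven't moved.

```bash
python3 -c "
from workcell import ctrl
print(ctrl.sign_off())"
```

```text
the job is handed in; nothing more can be done
None
```

The job is handed in at about 43 s on the robot's clock: the last picture showed all four motors standing shaft-up in the bins of their own sort, with the heat sink and transformer where they were; the hand-in returned no verdict.

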